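Change over the paint drier: dried bracket out, wet tray across the gap

TASK

Clear the drier: slide the dried bracket out flat along the deck until it is wholly clear of the hood, only then lift it, and set it down gently, flat on its flange, on the free half of the wire cooling rack. Then slide the tray with the wet bracket off the stand, across the gap and under the hood until it is fully home against the back stop, keeping it level all the way: do not lift it, do not let its front sag into the gap, and do not touch the wet bracket. Let go of the tray, then press the flat start button on the drier's console; do not knock the hood or disturb anything else.

Things in the scene. Friction and masses are not known exactly. Their poses are not given: they have to be found in the camera images.
- drier: bench-top drier, fixed. Flat steel deck 176 mm wide (x), top 58 mm above the bench. Origin on the bench below the middle of the hood's front lip; +y points out of the hood towards the stand, -y in under it, +x to the console. Open deck: y 0 to +125 mm, the last 12 mm a nose turned down 5 mm. Under the hood: side walls 164 mm apart, back stop's face at y = -110 mm
- hood: the drier's hood, fixed: a 6 mm sheet 176 mm wide, underside 62 mm above the deck (120 mm above the bench), from the lip at the drier's y = 0 back to -160 mm. The lamp housing on it is set back 45 mm from the lip, its top 170 mm above the bench; a vent pipe at its rear reaches 220 mm. Origin: middle of the lip's underside; axes as the drier's
- stop_face (a point): point at deck height in the middle of the back stop's face, 110 mm inside the hood's lip; axes as the drier's
- stand: loading stand, fixed: flat steel top 160 mm (x) by 190 mm (y), top face 60 mm above the bench, 2 mm higher than the drier's deck. It stands on the drier's +y side; an open gap of 65 to 90 mm lies between it and the end of the deck. Origin on the bench under its centre; y along the drier's y within 0.05 rad and 10 mm sideways
- tray: loose aluminium tray on the stand, 130 mm (x) by 170 mm (y), floor 3 mm, rim 18 mm high, 0.35 kg. Leading edge at its y = -85 mm, grip plate at its other end. Origin: centre of its underside. Front-heavy: with the wet bracket the centre of mass lies about 30 mm ahead of centre, so over the gap it can tip in unless its trailing end is held down; it slides with a few newtons
- tray_front (a point): middle of the tray's leading edge, at its underside (tray's y = -85 mm)
- tray_grip (a point): middle of the top of the tray's grip plate: a flat upright plate at the trailing end, 90 mm wide (x), 10 mm thick (y), centred on the tray's y = +80 mm, top 58 mm above the tray's underside; free on both faces for fingers closing along the tray's y
- wet_bracket: freshly painted steel angle bracket lying across the front of the tray: 110 mm long, flat flange 50 mm wide, upright plate 40 mm high, 8 mm thick, about 0.5 kg. Paint still wet: nothing but the tray may touch it. Origin: centre of the flange's underside, about 50 mm ahead of the tray's centre
- dry_bracket: dried steel angle bracket on the drier's deck, half under the hood, 55 to 67 mm sticking out, its y roughly along the drier's y. 110 mm long (y), flange 50 mm wide (x), 8 mm thick; an upright plate 8 mm thick runs its whole length at x = +21 mm, top 40 mm above the underside; 0.5 kg. Origin: centre of the flange's underside; centre of mass at x = +8 mm
- dry_inner_end (a point): middle of the end of the dried bracket that lies inside the hood (its own y = -55 mm), at its underside
- rack: wire cooling rack, fixed: 230 mm (x) by 170 mm (y), its flat top of close wires 30 mm above the bench. Origin on the bench under its centre. Another bracket is cooling on its +x half; the -x half (nearer the robot) is free, about 110 by 170 mm
- start_top (a point): centre of the top of the start button when up: flat, round, 28 mm across, pressed straight down. It is on the console, 88 mm high, on the drier's +x side (drier's x +91 to +161, y -120 to +50 mm), at the drier's x +126, y -5 mm. The taller mushroom knob (112 mm) 55 mm farther in is the stop: fixed, not used
- start (a joint): travel of the start button: 0 up, 0.006 m fully down; a spring returns it, about 5 N when fully down
- cool_bracket: a bracket of the same size already cooling on the far (+x) half of the wire rack, flat on its flange, long way along the rack's y, upright plate on its far (+x) side, spanning about x +35 to +95 mm in the rack's frame; a bystander: leave it alone
- tape: roll of masking tape lying flat on the bench, 96 mm across, 24 mm high, near the robot; bystander. Origin: centre of its underside
- squeeze: clear plastic bottle, 56 mm across, 150 mm high, standing at the back of the bench; bystander. Origin: centre of its underside
- mixcup: clear mixing mug, 76 mm across plus its handle, 100 mm high, standing at the back of the bench; bystander. Origin: centre of its underside
- scraper: metal spatula with a wooden handle, about 250 mm long, lying near the robot on the left; bystander
- tin: small paint tin, 72 mm across, 85 mm high, standing at the back of the bench; bystander. Origin: centre of its underside
- spraygun: spray gun with its paint cup, lying on its side at the back left of the bench, about 170 x 190 x 60 mm; bystander

How it is judged (in metres and radians):
On the way, in this order (a step that is already met when the one before it is completed fails the run):
1. the dried bracket has been slid along the deck until wholly clear of the hood, still down on the deck (y of dry_inner_end in the frame of drier above 0.003 m and z of dry_bracket in the frame of drier between 0.05 and 0.066 m and angle between dry_bracket's own z axis and vertical below 0.12 rad), for 0.1 s.
2. the dried bracket lies flat on the cooling rack, let go and at rest (x of dry_bracket in the frame of rack between -0.095 and 0.095 m and y of dry_bracket in the frame of rack between -0.05 and 0.05 m and z of dry_bracket in the frame of rack between 0.024 and 0.036 m and angle between dry_bracket's own z axis and vertical below 0.1 rad and contact force between the fingers and dry_bracket below 0.1 N and linear speed of dry_bracket below 0.02 m/s), for 0.2 s.
3. the tray is home under the hood, within 9 mm of the back stop, let go and at rest (y of tray_front in the frame of drier below -0.101 m and x of tray_front in the frame of drier between -0.022 and 0.022 m and z of tray in the frame of drier between 0.052 and 0.064 m and angle between the y axis of tray and the y axis of drier, either way round below 0.15 rad and angle between tray's own z axis and vertical below 0.05 rad and contact force between the fingers and tray below 0.1 N and linear speed of tray below 0.02 m/s), for 0.2 s.
4. the start button is pressed down (value of joint start above 0.004 m), for 0.05 s.
At the end, for the whole second after the job is handed in: Dried bracket flat on the rack, centre within 95 mm (x) and 50 mm (y) of its centre; tray flat on the deck, front within 9 mm of the stop, 22 mm of the middle, 0.15 rad of square; wet bracket flat on the tray's front part (x within 30, y -75 to -20 mm); start button up again; all at rest (x of dry_bracket in the frame of rack between -0.095 and 0.095 m and y of dry_bracket in the frame of rack between -0.05 and 0.05 m and z of dry_bracket in the frame of rack between 0.024 and 0.036 m and angle between dry_bracket's own z axis and vertical below 0.1 rad and y of tray_front in the frame of drier below -0.101 m and x of tray_front in the frame of drier between -0.022 and 0.022 m and z of tray in the frame of drier between 0.052 and 0.064 m and angle between the y axis of tray and the y axis of drier, either way round below 0.15 rad and angle between tray's own z axis and vertical below 0.05 rad and x of wet_bracket in the frame of tray between -0.03 and 0.03 m and y of wet_bracket in the frame of tray between -0.075 and -0.02 m and z of wet_bracket in the frame of tray between -0.003 and 0.009 m and linear speed of each of tray, dry_bracket below 0.02 m/s and value of joint start below 0.002 m); the robot touches nothing.
It fails at once if the tray sags or tips (tilted over 0.1 rad) or is lifted (over 12 mm above the stand's top) (angle between tray's own z axis and vertical above 0.1 rad or height (world z) of tray above 0.072 m).
It fails at once if the wet bracket is touched by the robot (contact force between any of the fingers, the arm and wet_bracket above 0.3 N).
It fails at once if the hood is knocked (over 6 N) (contact force between hood and anything else above 6 N).
It fails at once if the dried bracket is dropped or banged on the rack (over 60 N) (contact force between dry_bracket and rack above 60 N).
It fails at once if a bystander is moved more than 20 mm (distance of any of cool_bracket, tape, squeeze, mixcup, scraper, tin, spraygun from where it was at the start of the episode above 0.02 m).
It also fails if it takes over 72 s, if anything falls off the work surface, if the arm or the gripper's body presses on something with over 40 N, if the wrist force passes 120 N, or if a joint passes its speed limit or range.

ROBOT

A 6-joint arm with a two-finger parallel gripper is mounted at the origin on the work surface. World frame = base frame: x ahead of the robot, y to its left, z up, the work surface at z = 0. Lengths are in mm, angles in rad, forces in N, time in s.
With the tool pointing down it reaches from about 250 to 800 mm from the base axis. Payload 3.9 kg.
Tool frame: the origin (TCP) lies on the centre line of the jaws, within the pads' length; the fingertips stand 25 mm ahead of it and the grasp point (between the pads) lies 6 mm ahead of it (bot.tips_ahead is the distance from the TCP to the fingertips, in mm); z points along the fingers, y is the line along which they close (so a half turn about z gives the same grasp; the last joint's range is limited). The gripper opens to 85 mm and grips with 20 to 120 N. Pads are 22 mm wide; open, the fingers measure 114 mm over their backs; the gripper's body (76 mm by 85 mm) begins 54 mm behind the grasp point. The pads swing forward as they close: fully open they stand 13 mm farther back than shut.
Start: joints at [1.283, 0.26, -0.138, 1.173, 0, 1.571], TCP at [149.013, 503.399, 230.404] pointing down, gripper open.
Joint ranges: [-2.78, 2.78], [-0.83, 1.72], [-1.28, 1.37], [-1.9, 2.12], [-1.57, 1.48], [-3.14, 3.14]. Speed limits (rad/s): [2.57, 2.57, 3.14, 3.14, 3.14, 3.14].

INTERFACE

Orientations are given as a unit quaternion [x, y, z, w].
In Python, from cell import bot gives the robot as it stands.
- The arm moves only by the shell command python3 -m pendant 'ROWS'. ROWS is JSON, a list of rows, each a list of 3 entries, a list of its own where there are three numbers: the turn, a rotation vector about the tool's x, y, z as a fraction of full scale, then the shift along the tool's x, y, z as a fraction of full scale, then the gripper's target within -1 to 1 (shut at 1, half-way at 0, fully open at -1). In form: [[[rx, ry, rz], [dx, dy, dz], grip], ...]. A call has 1 to 5 rows; each row is the pose to reach, as a shift and turn from the pose commanded when the call began, along the tool's axes at that moment; what a row does not reach only later rows make up. Full scale, the value 1, is 50 cm for a shift and 30 degrees for a turn. A row lasts 1/12 s, in which the tool goes at most 41.7 mm and 7.16 degrees, less where a joint would pass 70% of its speed; a pose out of reach is approached as far as the arm can. A call with a number of a shift or a turn outside -1 to 1 is refused whole. A call with a gripper value outside its range is refused whole. The fingers move at their own pace and stop on an object; the grip force is fixed at half the most. Time passes only in rows, so rows that repeat a pose let the fingers close. It gives the time, the measured TCP pose, the force, the opening and the grip force at its end, in the units of the state.
- bot.get_obs(): the state, without advancing time (a new reading comes with each control period).
- bot.get_image(name): name is "scene" or "side" or "wrist"; returns a dict with "frame" (480x640x3 uint8, red, green, blue), "fx", "fy", "cx", "cy" (pixels), "R" (3x3) and "t" (3): a world point X has camera coordinates R X + t. Camera axes: x right, y down, z forward; pixel columns grow to the right and rows downward; lengths in mm; the calibration is good to about 2 mm. The wrist camera is an equidistant fisheye: a pixel r from the principal point sees the ray r / f radians off the axis. A picture is of the moment at which its call begins. There is no depth.
- bot.close_job(): hands the job in; it is judged then, once.
The state is a dict: "clock": time; "joints": joint angles; "joint_vel": joint speeds; "effort": joint torques, N m; "tool_pos": TCP position; "tool_rot": TCP orientation; "force": force on the tool from outside, world axes, zero at the start; "moment": the same for the moment, N m; "grip_width": finger opening in mm; "grasp_force": force on a finger pad.
Only numpy, scipy, OpenCV 4.12 (cv2) and the standard library are available. Lean on these libraries where they do the work, as an engineer would, in place of code of your own. Each camera call takes 0.05 s, during which the arm holds its last target. There are 200 camera calls.

## Working session

There is one attempt and no reset: what is moved stays moved. The work goes in short steps, Python scripts to look and compute and a shell command to move; the robot and the scene stay as the last step left them, time stands still between calls to the robot, and variables do not carry over. Pictures are saved under pics/ and viewed, at most 10 in all, crops included, and the job is handed in when it is done.

```bash
mkdir -p pics; ls; cat > h.py <<'E'
import numpy as np, cv2
from cell import bot
from scipy.spatial.transform import Rotation as Rn
def save(name,fn):
    im=bot.get_image(name); cv2.imwrite('pics/'+fn,cv2.cvtColor(im['frame'],cv2.COLOR_RGB2BGR))
    np.savez('pics/'+fn+'.npz',**{k:np.array(v) for k,v in im.items()})
def ray(fn,u,v):
    d=np.load('pics/'+fn+'.npz'); x=(u-d['cx'])/d['fx']; y=(v-d['cy'])/d['fy']
    if fn.startswith('wrist'):
        r=np.hypot(x,y); c=np.array([x/r*np.sin(r),y/r*np.sin(r),np.cos(r)]) if r>0 else np.array([0,0,1.])
    else: c=np.array([x,y,1.])
    R=d['R']; return -R.T@d['t'], R.T@c
def onz(fn,u,v,z):
    o,r=ray(fn,u,v); return np.round(o+r*(z-o[2])/r[2],1)
def proj(fn,P):
    d=np.load('pics/'+fn+'.npz'); c=d['R']@np.array(P)+d['t']
    if fn.startswith('wrist'):
        rr=np.hypot(c[0],c[1]); th=np.arctan2(rr,c[2]); return np.round([d['cx']+d['fx']*th*c[0]/rr,d['cy']+d['fy']*th*c[1]/rr],1)
    return np.round([d['cx']+d['fx']*c[0]/c[2],d['cy']+d['fy']*c[1]/c[2]],1)
def st():
    o=bot.get_obs(); return {k:np.round(o[k],3).tolist() for k in ('clock','tool_pos','tool_rot','force','grip_width','grasp_force','joints')}
E
python3 - <<'E'
from h import *
save('scene','scene1.png');save('side','side1.png');save('wrist','wrist1.png')
print(st(), Rn.from_quat(bot.get_obs()['tool_rot']).as_matrix().round(3))
for n in('scene','side','wrist'):
    d=np.load(f'pics/{n}1.png.npz');print(n,(-d['R'].T@d['t']).round(),d['R'].round(2).tolist(),d['fx'])
E
```

```text
pics
{'clock': 0.15, 'tool_pos': [148.876, 502.903, 229.764], 'tool_rot': [0.143, 0.99, -0.001, -0.0], 'force': [-0.159, 0.62, -0.348], 'grip_width': 85.673, 'grasp_force': 0.0, 'joints': [1.283, 0.261, -0.139, 1.173, -0.0, 1.571]} [[-0.959  0.284 -0.   ]
 [ 0.284  0.959 -0.001]
 [-0.    -0.001 -1.   ]]
scene [915. 544. 960.] [[-0.81, 0.58, -0.01], [0.46, 0.63, -0.63], [-0.36, -0.51, -0.78]] 548.1606311787782
side [ 204. -600.  906.] [[0.85, -0.52, -0.02], [-0.4, -0.64, -0.66], [0.33, 0.57, -0.75]] 472.74075047052736
wrist [ 80. 524. 373.] [[0.28, 0.96, -0.0], [0.92, -0.27, 0.28], [0.27, -0.08, -0.96]] 371.64829954431775
```

View pics/scene1.png

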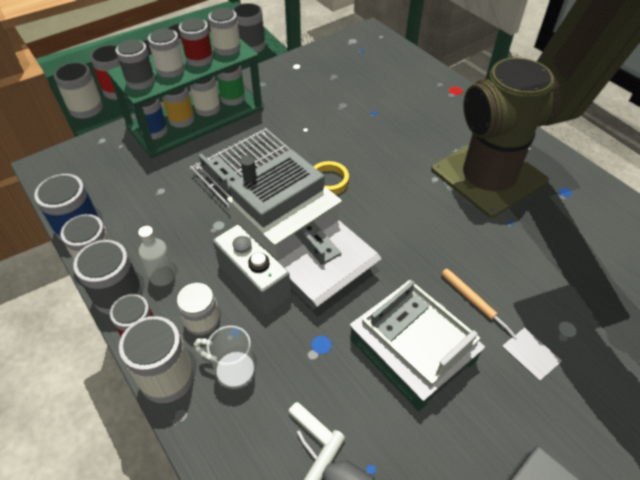

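View pics/side1.png

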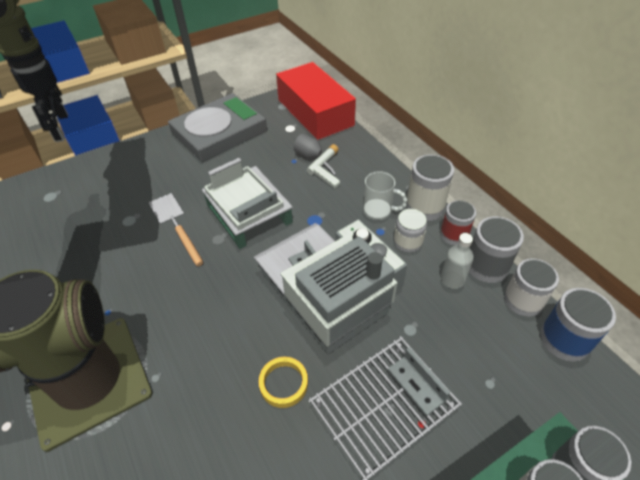

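The scene picture shows the tray on its stand around (415,340), the deck around (330,260) with the dry bracket at (322,243), and the start button at (258,262). The side picture shows the rack at (385,405), the hood at (340,290) and the tape at (283,382). Next I enlarge both for corners.

```bash
python3 - <<'E'
import cv2
a=cv2.imread('pics/scene1.png'); cv2.imwrite('pics/c1.png',cv2.resize(a[200:410,210:490],None,fx=2.8,fy=2.8,interpolation=cv2.INTER_CUBIC))
a=cv2.imread('pics/side1.png'); cv2.imwrite('pics/c2.png',cv2.resize(a[210:480,240:480],None,fx=2.2,fy=2.2,interpolation=cv2.INTER_CUBIC))
E
```

```text
(no output)
```

View pics/c1.png

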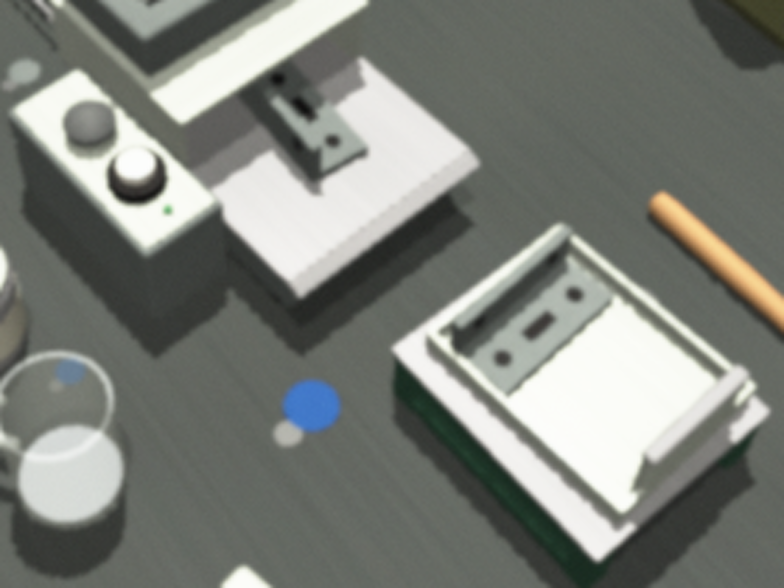

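View pics/c2.png

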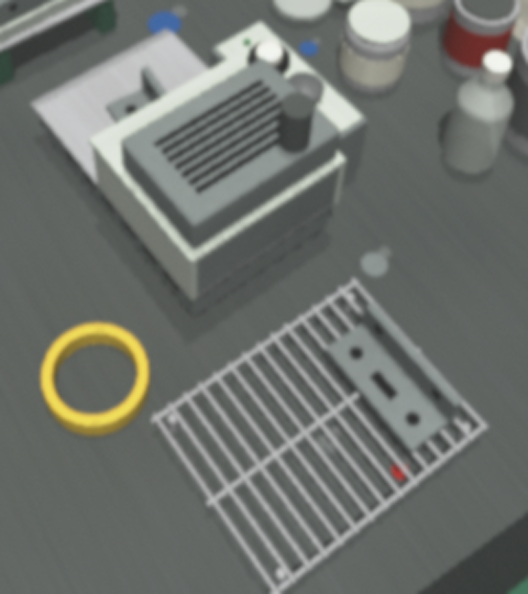

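```bash
cat > m.py <<'E'
from h import *
S=lambda u,v,z: onz('scene1.png',210+u/2.8,200+v/2.8,z)
D=lambda u,v,z: onz('side1.png',240+u/2.2,210+v/2.2,z)
E
python3 - <<'E'
from m import *
for n,f,l in [('deck end S',S,[(477,163,53),(300,296,53)]),('hood lip top S',S,[(367,5,126),(180,122,126)]),('start',S,[(137,165,88),(90,118,112)]),
 ('tray rim',S,[(563,225,78),(430,340,78),(755,390,78),(622,522,78)]),('grip',S,[(740,370,118),(655,460,118)]),('stand',S,[(392,350,60),(598,560,60),(768,412,60)]),
 ('dry S flange corner/upright end',S,[(366,150,66),(320,145,98)]),
 ('deck D',D,[(32,105,56),(170,28,56)]),('rack',D,[(153,418,30),(357,282,30),(487,425,30),(275,590,30)]),('hoodlip D',D,[(92,140,126),(262,22,126)]),('start D',D,[(268,50,88)]),('pipe',D,[(300,85,220)]),('cool',D,[(325,345,38),(410,450,38)]),('tape',D,[(95,378,24)])]:
    print(n); P=[f(*q) for q in l]; [print('  ',p) for p in P]
    if len(P)==2: print('   len',np.linalg.norm(P[0]-P[1]).round(1),'ang',np.arctan2(*(P[1]-P[0])[[1,0]]).round(3))
E
```

```text
deck end S
   [409.7  66.6  53. ]
   [583.1  82.9  53. ]
   len 174.2 ang 0.094
hood lip top S
   [421.6 -54.9 126. ]
   [594.  -43.8 126. ]
   len 172.8 ang 0.064
start
   [625.5 -55.8  88. ]
   [638.2 -94.3 112. ]
   len 47.1 ang -1.252
tray rim
   [410.2 156.3  78. ]
   [542.9 173.4  78. ]
   [397.2 324.9  78. ]
   [528.6 340.5  78. ]
grip
   [418.  319.6 118. ]
   [503.2 332.6 118. ]
   len 86.2 ang 0.151
stand
   [560.7 156.9  60. ]
   [549.5 345.7  60. ]
   [391.7 336.6  60. ]
dry S flange corner/upright end
   [475.   16.4  66. ]
   [514.3  12.5  98. ]
   len 50.8 ang -0.099
deck D
   [409.4  58.9  56. ]
   [586.9  75.8  56. ]
   len 178.3 ang 0.095
rack
   [ 354.6 -283.1   30. ]
   [ 581.8 -271.6   30. ]
   [ 592.6 -436.5   30. ]
   [ 366.9 -447.9   30. ]
hoodlip D
   [421.8 -62.2 126. ]
   [639.2 -22.5 126. ]
   len 221.0 ang 0.181
start D
   [643.3 -30.6  88. ]
pipe
   [ 573.1 -169.4  220. ]
cool
   [ 516.2 -309.2   38. ]
   [ 520.8 -420.5   38. ]
   len 111.4 ang -1.529
tape
   [ 330. -223.   24.]
```

```bash
cat > plan.py <<'E'
import sys; from h import *
# plan.py x y z yaw(tool y dir) n : chunks in tool axes
def plan(P,yaw,n):
    o=bot.get_obs(); R=Rn.from_quat(o['tool_rot']); p=np.array(o['tool_pos'])
    z=np.array([0,0,-1.]);y=np.array([np.cos(yaw),np.sin(yaw),0]);T=Rn.from_matrix(np.c_[np.cross(y,z),y,z])
    rv=(R.inv()*T).as_rotvec()
    for i in range(n):
        d=R.inv().apply((np.array(P)-p)/n); print('turn',np.round(np.degrees(rv)/30/n,4).tolist(),'shift',np.round(d/500,4).tolist())
        R=R*Rn.from_rotvec(rv/n)
if __name__=='__main__': a=list(map(float,sys.argv[1:])); plan(a[:3],a[3],int(a[4]))
E
python3 plan.py 495 75 225 0.085 3
```

```text
turn [-0.0008, 0.0006, 0.7626] shift [-0.3022, -0.208, 0.0035]
turn [-0.0008, 0.0006, 0.7626] shift [-0.3593, -0.0742, 0.0033]
turn [-0.0008, 0.0006, 0.7626] shift [-0.3599, 0.0714, 0.0032]
```

```bash
python3 -m pendant '[[[0,0,0.763],[-0.302,-0.208,0.0035],-1],[[0,0,0.763],[-0.302,-0.208,0.0035],-1],[[0,0,0.763],[-0.302,-0.208,0.0035],-1],[[0,0,0.763],[-0.302,-0.208,0.0035],-1],[[0,0,0.763],[-0.302,-0.208,0.0035],-1]]'
python3 -m pendant '[[[0,0,0.763],[-0.359,-0.074,0.003],-1],[[0,0,0.763],[-0.359,-0.074,0.003],-1],[[0,0,0.763],[-0.359,-0.074,0.003],-1],[[0,0,0.763],[-0.359,-0.074,0.003],-1],[[0,0,0.763],[-0.359,-0.074,0.003],-1]]'
python3 -m pendant '[[[0,0,0.763],[-0.36,0.0714,0.003],-1],[[0,0,0.763],[-0.36,0.0714,0.003],-1],[[0,0,0.763],[-0.36,0.0714,0.003],-1],[[0,0,0.763],[-0.36,0.0714,0.003],-1],[[0,0,0.763],[-0.36,0.0714,0.003],-1]]'
python3 -c "
from h import *
print(st())
save('wrist','wrist2.png')"
```

```text
clock: 0.57
tool_pos: [265.7, 356.9, 228.3]
tool_rot: [0.339, 0.941, -0.001, 0.001]
force: [-0.7, 0.1, -0.4]
grip_width: 85.1
grasp_force: 0.0
clock: 0.98
tool_pos: [381.7, 214.8, 227.0]
tool_rot: [0.519, 0.855, -0.0, 0.001]
force: [-0.5, 1.1, 0.3]
grip_width: 85.7
grasp_force: 0.0
clock: 1.4
tool_pos: [497.7, 71.9, 225.3]
tool_rot: [0.678, 0.735, -0.0, 0.001]
force: [0.3, -0.2, 0.3]
grip_width: 85.8
grasp_force: 0.0
{'clock': 1.4, 'tool_pos': [497.747, 71.879, 225.328], 'tool_rot': [0.678, 0.735, -0.0, 0.001], 'force': [0.328, -0.224, 0.296], 'grip_width': 85.78, 'grasp_force': 0.0, 'joints': [0.145, 0.223, -0.201, 1.145, -0.002, 1.636]}
```

View pics/wrist2.png

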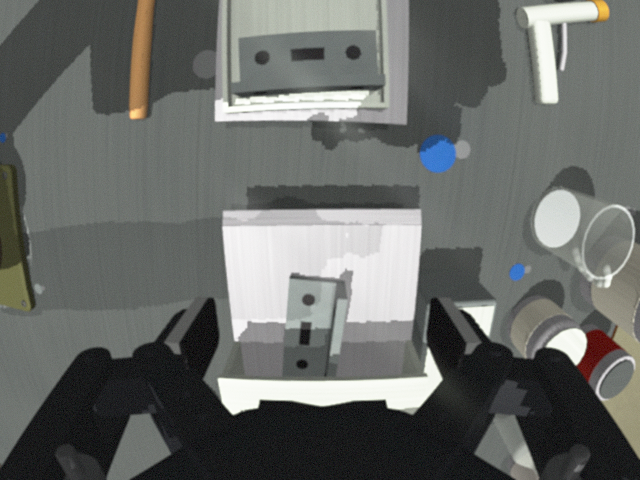

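```bash
python3 - <<'E'
from h import *
W=lambda *a:onz('wrist2.png',*a)
for n,l in dict(deckend=[(223,212,53),(421,209,53)],nosetop=[(223,225,58),(421,223,58)],lip=[(220,380,126),(441,375,126)],flangeL=[(292,275,66),(285,374,66)],upL=[(338,279,98),(328,350,98)],upR=[(350,281,98),(337,350,98)],standfront=[(216,121,60),(408,123,60)],trayfront=[(230,112,78),(388,108,78)],consolefront=[(427,305,80),(494,304,80)]).items():
    P=[W(*q) for q in l];d=P[1]-P[0]; print(n,P,'len',np.linalg.norm(d).round(1),'ang',np.arctan2(d[1],d[0]).round(3))
E
```

```text
deckend [array([409.3,  67.4,  53. ]), array([584.7,  84.1,  53. ])] len 176.2 ang 0.095
nosetop [array([410.8,  56.8,  58. ]), array([585. ,  72.5,  58. ])] len 174.9 ang 0.09
lip [array([421.9, -58.8, 126. ]), array([606.7, -40.1, 126. ])] len 185.7 ang 0.101
flangeL [array([475.2,  18.1,  66. ]), array([473. , -91.4,  66. ])] len 109.5 ang -1.591
upL [array([513.3,  30.9,  98. ]), array([511.2, -36.6,  98. ])] len 67.5 ang -1.602
upR [array([523. ,  29.9,  98. ]), array([519., -36.,  98.])] len 66.0 ang -1.631
standfront [array([402.1, 147.4,  60. ]), array([562.3, 157.5,  60. ])] len 160.5 ang 0.063
trayfront [array([418.5, 154.6,  78. ]), array([541.2, 166.6,  78. ])] len 123.3 ang 0.097
consolefront [array([596.8,   3.5,  80. ]), array([664.5,   6.7,  80. ])] len 67.8 ang 0.047
```

```bash
python3 plan.py 519.5 -2 150 -0.025 1; python3 -c "
from h import *
for p in [(518,18,98),(518,18,58),(522,18,98),(500,18,66)]: print(p,proj('wrist2.png',p))"
```

```text
turn [0.004, 0.0046, 0.1984] shift [-0.1488, 0.0298, 0.1507]
(518, 18, 98) [342.3 294.2]
(518, 18, 58) [340.  275.3]
(522, 18, 98) [347.2 294.5]
(500, 18, 66) [320.1 277.3]
```

```bash
python3 -m pendant '[[[0,0,0.2],[-0.15,0.03,0.05],-1],[[0.004,0.004,0.2],[-0.15,0.03,0.15],-1],[[0.004,0.004,0.2],[-0.15,0.03,0.15],-1],[[0.004,0.004,0.2],[-0.15,0.03,0.15],-1],[[0.004,0.004,0.2],[-0.15,0.03,0.15],-1]]'
python3 -c "
from h import *
save('wrist','wrist3.png')
P=(499.3,-37.5);a=-.025
for x,y,z in [(21,55,40),(21,0,40),(-25,55,8)]:
  print(proj('wrist3.png',(P[0]+x-a*y*1,P[1]+y+a*x,58+z)))"
```

```text
clock: 1.87
tool_pos: [514.3, 2.1, 149.2]
tool_rot: [0.715, 0.699, -0.002, -0.003]
force: [0.0, -0.3, 0.1]
grip_width: 85.1
grasp_force: 0.0
[336.5 237.1]
[334.9 325.4]
[262.4 222.7]
```

View pics/wrist3.png

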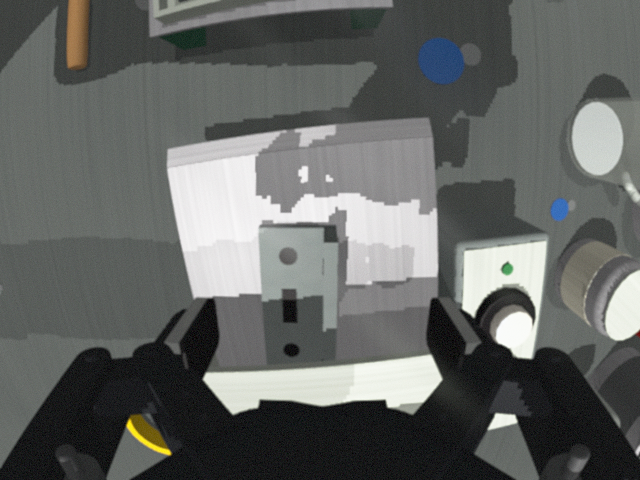

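The wrist view shows the upright's outer end at (336,237) and the flange corner at (260,226), which agrees with my estimate. Descending to grip.

```bash
python3 plan.py 519.5 -2 95 -0.025 1
```

```text
turn [-0.0071, -0.005, 0.009] shift [-0.0095, 0.0084, 0.1114]
```

```bash
python3 -m pendant '[[[-0.004,-0.004,0],[-0.008,0.008,0.05],-1],[[-0.004,-0.004,0],[-0.009,0.008,0.1],-1],[[-0.004,-0.004,0],[-0.009,0.008,0.11],-1],[[-0.004,-0.004,0],[-0.009,0.008,0.11],-1]]' && python3 -m pendant '[[[0,0,0],[0,0,0],0.6],[[0,0,0],[0,0,0],0.8],[[0,0,0],[0,0,0],1],[[0,0,0],[0,0,0],1],[[0,0,0],[0,0,0],1]]' && python3 -m pendant '[[[0,0,0],[0,0,0],1],[[0,0,0],[0,0,0],1],[[0,0,0],[0,0,0],1],[[0,0,0],[0,0,0],1],[[0,0,0],[0,0,0],1]]'
```

```text
clock: 2.25
tool_pos: [519.0, -1.2, 95.6]
tool_rot: [0.714, 0.7, -0.001, -0.001]
force: [-0.1, -0.2, 0.8]
grip_width: 85.2
grasp_force: 0.0
clock: 2.67
tool_pos: [520.6, -2.3, 96.5]
tool_rot: [0.714, 0.7, 0.0, 0.001]
force: [-0.4, 0.2, -1.1]
grip_width: 25.7
grasp_force: 0.0
clock: 3.08
tool_pos: [519.6, -2.3, 96.0]
tool_rot: [0.714, 0.7, -0.0, -0.0]
force: [-1.9, 0.8, 5.3]
grip_width: 3.2
grasp_force: 59.1
```

```bash
python3 -c "
from h import *
save('wrist','wrist4.png'); print(st())
a=cv2.imread('pics/wrist4.png');cv2.imwrite('pics/w4c.png',cv2.resize(a[180:440,180:500],None,fx=1.8,fy=1.8))"
```

```text
{'clock': 3.133, 'tool_pos': [519.612, -2.294, 96.053], 'tool_rot': [0.714, 0.7, -0.0, -0.0], 'force': [-2.878, 0.128, 5.104], 'grip_width': 3.124, 'grasp_force': 59.057, 'joints': [-0.004, 0.347, -0.387, 0.838, 0.0, 1.587]}
```

View pics/w4c.png

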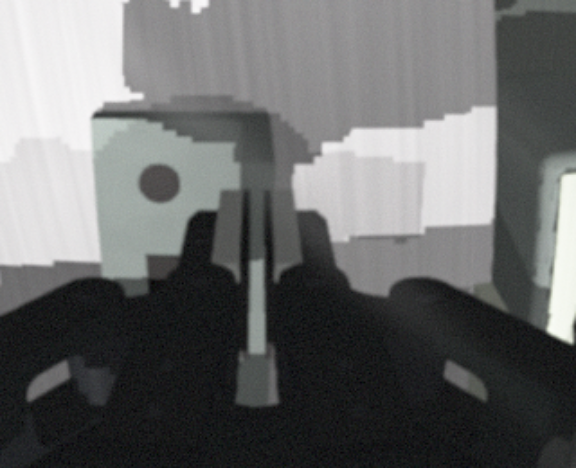

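The crop shows the upright plate held squarely between both pads at (255,230). Sliding it out now, about 54 mm along the deck.

```bash
python3 -m pendant '[[[0,0,0],[0.01,-0.001,0],1],[[0,0,0],[0.02,-0.0025,0],1],[[0,0,0],[0.031,-0.0035,0],1],[[0,0,0],[0.042,-0.005,0],1],[[0,0,0],[0.053,-0.006,0],1]]' && python3 -m pendant '[[[0,0,0],[0.011,-0.001,0],1],[[0,0,0],[0.022,-0.0025,0],1],[[0,0,0],[0.033,-0.004,0],1],[[0,0,0],[0.044,-0.005,0],1],[[0,0,0],[0.054,-0.0065,0],1]]' && python3 -m pendant '[[[0,0,0],[0,0,0],1],[[0,0,0],[0,0,0],1],[[0,0,0],[0,0,0],1]]'
python3 -c "
from h import *
save('scene','scene2.png')
a=cv2.imread('pics/scene2.png');cv2.imwrite('pics/s2c.png',cv2.resize(a[200:410,210:490],None,fx=2.8,fy=2.8,interpolation=cv2.INTER_CUBIC))"
```

```text
clock: 3.55
tool_pos: [518.2, 24.4, 96.0]
tool_rot: [0.714, 0.7, 0.0, 0.001]
force: [0.2, -4.8, 4.8]
grip_width: 3.1
grasp_force: 59.5
clock: 3.97
tool_pos: [515.3, 51.7, 96.0]
tool_rot: [0.714, 0.7, 0.0, 0.001]
force: [1.0, -5.1, 5.8]
grip_width: 3.2
grasp_force: 59.7
clock: 4.22
tool_pos: [515.2, 52.6, 96.0]
tool_rot: [0.714, 0.7, 0.001, -0.0]
force: [-0.7, -1.3, 5.4]
grip_width: 3.0
grasp_force: 59.7
```

View pics/s2c.png

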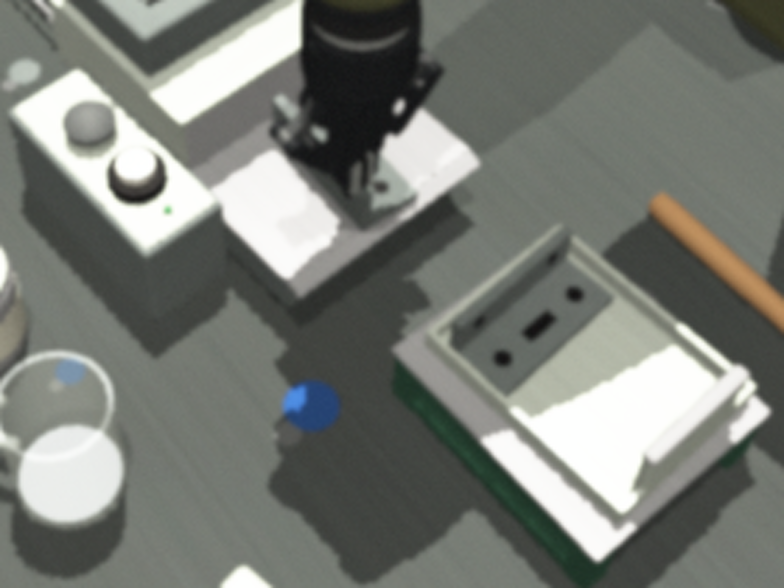

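The bracket's flange corner is now at (414,192), moved with the tool and past the lip. I'll let go, shift 33 mm back to its middle, regrip and lift.

```bash
python3 -m pendant '[[[0,0,0],[0,0,0],0],[[0,0,0],[0,0,0],0],[[0,0,0],[0,0,0],0],[[0,0,0],[-0.03,0.001,0],0],[[0,0,0],[-0.066,0.001,0],0]]' && python3 -m pendant '[[[0,0,0],[0,0,0],0],[[0,0,0],[0,0,0],1],[[0,0,0],[0,0,0],1],[[0,0,0],[0,0,0],1],[[0,0,0],[0,0,0],1]]' && python3 -m pendant '[[[0,0,0],[0,0,0],1],[[0,0,0],[0,0,0],1],[[0,0,0],[0,0,0],1],[[0,0,0],[0,0,0],1],[[0,0,0],[0,0,-0.01],1]]'  && python3 -m pendant '[[[0,0,0],[0,0,-0.02],1],[[0,0,0],[0,0,-0.06],1],[[0,0,0],[0,0,-0.12],1],[[0,0,0],[0,0,-0.18],1],[[0,0,0],[0,0,-0.2],1]]'
python3 -c "
from h import *
save('wrist','wrist5.png'); print(st())
a=cv2.imread('pics/wrist5.png');cv2.imwrite('pics/w5c.png',cv2.resize(a[180:440,180:500],None,fx=1.6,fy=1.6))"
```

```text
clock: 4.68
tool_pos: [514.3, 19.4, 95.1]
tool_rot: [0.713, 0.701, 0.0, -0.001]
force: [-0.2, -0.1, 0.9]
grip_width: 42.9
grasp_force: 0.0
clock: 5.1
tool_pos: [514.7, 19.0, 95.6]
tool_rot: [0.714, 0.7, 0.0, -0.0]
force: [1.0, -0.4, 0.0]
grip_width: 4.2
grasp_force: 58.8
clock: 5.52
tool_pos: [513.3, 18.2, 99.5]
tool_rot: [0.714, 0.7, -0.001, -0.001]
force: [0.7, 0.1, -5.2]
grip_width: 3.7
grasp_force: 58.7
clock: 5.93
tool_pos: [516.5, 18.1, 205.0]
tool_rot: [0.714, 0.7, 0.002, 0.002]
force: [1.7, 0.2, -4.3]
grip_width: 3.5
grasp_force: 59.5
{'clock': 5.983, 'tool_pos': [517.399, 18.145, 205.323], 'tool_rot': [0.714, 0.7, 0.003, 0.003], 'force': [1.155, -0.233, -3.597], 'grip_width': 3.493, 'grasp_force': 59.428, 'joints': [0.035, 0.254, -0.213, 1.096, -0.001, 1.627]}
```

View pics/w5c.png

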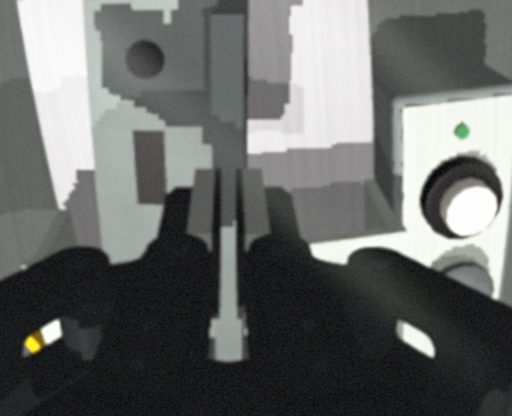

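The bracket is up and level in the pads (plate at (228,200), start button at (470,208)). Carrying it round the -x side of the hood to the rack.

```bash
python3 plan.py 345 10 207 0.0 1; echo; python3 - <<'E'
from h import *
# subsequent legs computed from nominal poses
def leg(p,a,q,b):
    z=np.array([0,0,-1.]);f=lambda t:Rn.from_matrix(np.c_[np.cross([np.cos(t),np.sin(t),0],z),[np.cos(t),np.sin(t),0],z])
    print(p,q,np.round(np.degrees((f(a).inv()*f(b)).as_rotvec())/30,3),np.round(f(a).inv().apply(np.array(q)-p)/500,4))
leg((345,10,207),0,(345,-180,207),0.0)
leg((345,-180,207),0,(390,-330,207),0.05)
leg((390,-330,207),0.05,(438,-362,150),0.05)
E
```

```text
turn [0.015, 0.0004, -0.0392] shift [-0.0234, -0.3444, -0.0061]

(345, 10, 207) (345, -180, 207) [0. 0. 0.] [-0.38  0.    0.  ]
(345, -180, 207) (390, -330, 207) [ 0.     0.    -0.095] [-0.3   0.09  0.  ]
(390, -330, 207) (438, -362, 150) [0. 0. 0.] [-0.0687  0.0927  0.114 ]
```

```bash
python3 -m pendant '[[[0,0,0],[-0.005,-0.05,0],1],[[0,0,-0.02],[-0.015,-0.12,0],1],[[0,0,-0.04],[-0.02,-0.2,-0.004],1],[[0,0,-0.045],[-0.023,-0.27,-0.004],1],[[0,0,-0.045],[-0.023,-0.344,-0.004],1]]' && python3 -m pendant '[[[0,0,0],[-0.05,0,0],1],[[0,0,0],[-0.13,0,0],1],[[0,0,0],[-0.21,0,0],1],[[0,0,0],[-0.29,0,0],1],[[0,0,0],[-0.38,0,0],1]]' && python3 -m pendant '[[[0,0,0],[-0.07,0.015,0],1],[[0,0,-0.05],[-0.14,0.035,0],1],[[0,0,-0.095],[-0.21,0.06,0],1],[[0,0,-0.095],[-0.27,0.08,0],1],[[0,0,-0.095],[-0.3,0.09,0],1]]' && python3 plan.py 438 -362 120 0.05 1
```

```text
clock: 6.4
tool_pos: [339.7, 9.9, 201.0]
tool_rot: [0.706, 0.708, -0.001, -0.001]
force: [0.4, -0.1, -5.1]
grip_width: 3.6
grasp_force: 60.7
clock: 6.82
tool_pos: [341.5, -177.4, 201.6]
tool_rot: [0.706, 0.709, -0.0, -0.001]
force: [1.0, -0.9, -4.9]
grip_width: 3.6
grasp_force: 60.4
clock: 7.23
tool_pos: [389.2, -330.2, 200.9]
tool_rot: [0.689, 0.725, -0.001, 0.0]
force: [1.0, -0.2, -5.2]
grip_width: 3.6
grasp_force: 60.3
turn [-0.001, 0.0033, 0.0007] shift [-0.0682, 0.0944, 0.162]
```

```bash
python3 -m pendant '[[[0,0,0],[-0.03,0.04,0.03],1],[[0,0,0],[-0.06,0.085,0.08],1],[[0,0,0],[-0.068,0.094,0.13],1],[[0,0,0],[-0.068,0.094,0.155],1],[[0,0,0],[-0.068,0.094,0.162],1]]' && python3 -m pendant '[[[0,0,0],[0,0,0.02],1],[[0,0,0],[0,0,0.045],1],[[0,0,0],[0,0,0.07],1],[[0,0,0],[0,0,0.08],1],[[0,0,0],[0,0,0.085],1]]'; python3 -c "
from h import *
save('side','side3.png');print(st())
a=cv2.imread('pics/side3.png');cv2.imwrite('pics/d3c.png',cv2.resize(a[330:480,300:480],None,fx=3.3,fy=3.3,interpolation=cv2.INTER_CUBIC))"
```

```text
clock: 7.65
tool_pos: [434.6, -355.7, 116.6]
tool_rot: [0.688, 0.726, -0.001, -0.005]
force: [-0.5, 1.3, -5.7]
grip_width: 3.5
grasp_force: 60.1
clock: 8.07
tool_pos: [436.5, -357.1, 78.5]
tool_rot: [0.688, 0.726, -0.0, -0.001]
force: [-0.4, 0.3, -5.6]
grip_width: 3.5
grasp_force: 60.4
{'clock': 8.117, 'tool_pos': [436.765, -357.284, 78.641], 'tool_rot': [0.688, 0.726, -0.0, -0.0], 'force': [0.275, 0.244, -4.681], 'grip_width': 4.063, 'grasp_force': 60.373, 'joints': [-0.686, 0.431, -0.3, 0.84, -0.0, 0.832]}
```

```bash
python3 -m pendant '[[[0,0,0],[0,-0.001,0.004],1],[[0,0,0],[0,-0.001,0.008],1],[[0,0,0],[0,-0.001,0.011],1],[[0,0,0],[0,-0.001,0.013],1],[[0,0,0],[0,-0.001,0.015],1]]' && python3 -m pendant '[[[0,0,0],[0,0,0.001],1],[[0,0,0],[0,0,0.002],1],[[0,0,0],[0,0,0.003],1],[[0,0,0],[0,0,0.004],1],[[0,0,0],[0,0,0.005],1]]'
```

```text
clock: 8.53
tool_pos: [436.9, -357.9, 71.9]
tool_rot: [0.688, 0.726, -0.0, 0.0]
force: [-0.3, -0.6, -4.9]
grip_width: 3.8
grasp_force: 60.4
clock: 8.95
tool_pos: [437.2, -357.9, 69.4]
tool_rot: [0.688, 0.726, 0.0, 0.0]
force: [0.5, 0.4, -3.4]
grip_width: 3.5
grasp_force: 60.8
```

```bash
python3 -m pendant '[[[0,0,0],[0,0,0.0007],1],[[0,0,0],[0,0,0.0014],1],[[0,0,0],[0,0,0.002],1],[[0,0,0],[0,0,0.002],1]]'; python3 -m pendant '[[[0,0,0],[0,0,0.0007],1],[[0,0,0],[0,0,0.0014],1],[[0,0,0],[0,0,0.002],1],[[0,0,0],[0,0,0.002],1]]'
```

```text
clock: 9.28
tool_pos: [437.1, -357.9, 68.4]
tool_rot: [0.688, 0.726, -0.0, 0.0]
force: [-0.2, -0.5, -3.3]
grip_width: 3.2
grasp_force: 61.0
clock: 9.62
tool_pos: [437.2, -358.0, 67.7]
tool_rot: [0.688, 0.726, 0.0, 0.0]
force: [1.7, 0.4, 0.7]
grip_width: 3.5
grasp_force: 61.9
```

```bash
python3 -m pendant '[[[0,0,0],[0,0,0],0.5],[[0,0,0],[0,0,0],0.2],[[0,0,0],[0,0,0],0],[[0,0,0],[0,0,0],0],[[0,0,0],[0,0,0],0]]' && python3 -m pendant '[[[0,0,0],[0,0,-0.02],0],[[0,0,0],[0,0,-0.08],0],[[0,0,0],[0,0,-0.16],0],[[0,0,0],[0,0,-0.24],0],[[0,0,0],[0,0,-0.28],0]]' && python3 plan.py 345 -180 210 0.0 1
python3 -c "
from h import *
save('wrist','wrist6.png');save('side','side4.png')
a=cv2.imread('pics/side4.png');b=cv2.imread('pics/side1.png')
a=cv2.resize(a[330:480,300:480],None,fx=3,fy=3,interpolation=cv2.INTER_CUBIC)
c=cv2.imread('pics/wrist6.png');c=cv2.resize(c,(400,300));o=np.zeros((450,800,3),np.uint8);o=np.zeros((450,940,3),np.uint8);o[:,:540]=a;o[:300,540:]=c
cv2.imwrite('pics/p6.png',cv2.resize(o,None,fx=.85,fy=.85))"
```

```text
clock: 10.03
tool_pos: [436.7, -357.8, 67.3]
tool_rot: [0.688, 0.726, -0.0, 0.0]
force: [0.4, -0.0, 0.2]
grip_width: 43.0
grasp_force: 0.0
clock: 10.45
tool_pos: [438.3, -359.0, 213.0]
tool_rot: [0.688, 0.726, 0.0, 0.004]
force: [0.2, -0.9, 1.3]
grip_width: 42.8
grasp_force: 0.0
turn [0.0099, 0.0091, 0.1013] shift [0.3674, -0.1674, 0.0033]
```

Contact came at the expected height with the weight taken up, so the bracket is down flat and released. Next: back round the hood to above the tray's grip plate, turning the jaws to close along the tray's y.

```bash
python3 - <<'E'
from h import *
def leg(p,a,q,b):
    z=np.array([0,0,-1.]);f=lambda t:Rn.from_matrix(np.c_[np.cross([np.cos(t),np.sin(t),0],z),[np.cos(t),np.sin(t),0],z])
    print(p,q,np.round(np.degrees((f(a).inv()*f(b)).as_rotvec())/30,3),np.round(f(a).inv().apply(np.array(q)-p)/500,4))
p=bot.get_obs()['tool_pos']
leg(p,.053,(345,-180,210),0.05)
leg((345,-180,210),0.05,(345,10,210),0.6)
leg((345,10,210),0.6,(420,190,210),1.14)
leg((420,190,210),1.14,(461,328,210),1.668)
E
```

```text
[ 439.308124   -359.81410192  213.0073408 ] (345, -180, 210) [0.    0.    0.006] [ 0.3691 -0.1693  0.006 ]
(345, -180, 210) (345, 10, 210) [ 0.    0.   -1.05] [0.3795 0.019  0.    ]
(345, 10, 210) (420, 190, 210) [ 0.     0.    -1.031] [0.2124 0.3271 0.    ]
(420, 190, 210) (461, 328, 210) [ 0.     0.    -1.008] [0.0407 0.285  0.    ]
```

```bash
python3 -m pendant '[[[0,0,0],[0.08,-0.037,0.006],0],[[0,0,0],[0.16,-0.073,0.006],0],[[0,0,0],[0.24,-0.11,0.006],0],[[0,0,0],[0.32,-0.146,0.006],0],[[0,0,0],[0.369,-0.169,0.006],0]]' && python3 -m pendant '[[[0,0,-0.2],[0.08,0.004,0],-1],[[0,0,-0.4],[0.16,0.008,0],-1],[[0,0,-0.6],[0.24,0.012,0],-1],[[0,0,-0.8],[0.32,0.016,0],-1],[[0,0,-1],[0.38,0.019,0],-1]]' && python3 -m pendant '[[[0,0,-0.2],[0.044,0.064,0],-1],[[0,0,-0.4],[0.088,0.128,0],-1],[[0,0,-0.6],[0.132,0.192,0],-1],[[0,0,-0.8],[0.176,0.257,0],-1],[[0,0,-1],[0.221,0.321,0],-1]]' && python3 -m pendant '[[[0,0,-0.2],[0.01,0.06,0],-1],[[0,0,-0.4],[0.02,0.12,0],-1],[[0,0,-0.6],[0.03,0.18,0],-1],[[0,0,-0.8],[0.042,0.24,0],-1],[[0,0,-1],[0.053,0.283,0],-1]]' && python3 plan.py 461 327.5 170 1.668 1
python3 -c "
from h import *
save('wrist','wrist7.png')"
```

```text
clock: 10.97
tool_pos: [340.1, -175.6, 203.2]
tool_rot: [0.688, 0.725, -0.0, -0.001]
force: [0.3, 1.3, 0.2]
grip_width: 42.4
grasp_force: 0.0
clock: 11.38
tool_pos: [340.6, 14.6, 203.8]
tool_rot: [0.474, 0.88, 0.0, -0.001]
force: [0.4, -0.0, 0.2]
grip_width: 85.4
grasp_force: 0.0
clock: 11.8
tool_pos: [416.0, 194.2, 203.6]
tool_rot: [0.23, 0.973, -0.001, -0.0]
force: [0.9, -0.4, -0.3]
grip_width: 85.7
grasp_force: 0.0
clock: 12.22
tool_pos: [457.1, 332.7, 203.1]
tool_rot: [-0.03, 1.0, -0.0, -0.0]
force: [0.7, 0.2, 0.2]
grip_width: 85.2
grasp_force: 0.0
turn [-0.0003, -0.0015, -0.0723] shift [-0.0073, -0.0109, 0.0663]
```

View pics/wrist7.png

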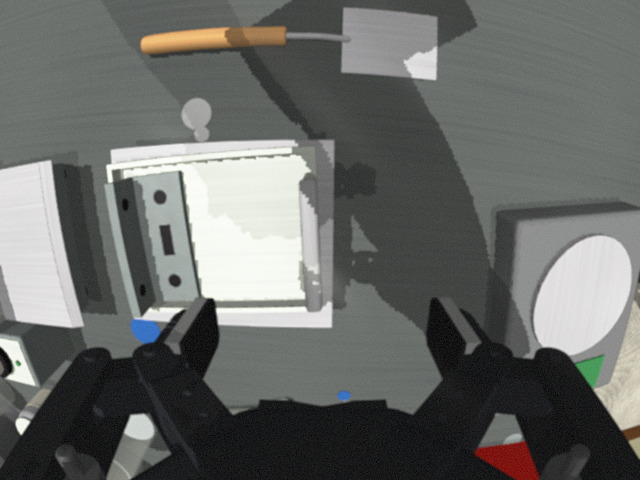

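```bash
python3 - <<'E'
from h import *
W=lambda *a:onz('wrist7.png',*a)
for n,l in dict(plateL=[(302,178,118),(307,308,118)],plateR=[(316,178,118),(322,308,118)],rimfar=[(108,166,78),(300,149,78)],stand_back=[(334,140,60),(332,327,60)],standfar=[(112,150,60),(334,140,60)],tape=[]).items():
    if not l: continue
    P=[W(*q) for q in l];d=P[1]-P[0]; print(n,P,'len',np.linalg.norm(d).round(1),'ang',np.arctan2(d[1],d[0]).round(3))
c=np.array([470,249]);a=.097
for y in(75,85):
  for x in (-45,45): print(y,x,proj('wrist7.png',(c[0]+x*np.cos(a)-y*np.sin(a),c[1]+x*np.sin(a)+y*np.cos(a),118)))
E
python3 plan.py 461 327.5 170 1.668 1
```

```text
plateL [array([414.4, 317.6, 118. ]), array([502.9, 325. , 118. ])] len 88.8 ang 0.083
plateR [array([413.9, 326.3, 118. ]), array([502.2, 335.2, 118. ])] len 88.7 ang 0.1
rimfar [array([413.6, 156.1,  78. ]), array([398.4, 313.2,  78. ])] len 157.8 ang 1.667
stand_back [array([390.9, 337.7,  60. ]), array([550.3, 346.8,  60. ])] len 159.7 ang 0.057
standfar [array([401.7, 149.1,  60. ]), array([390.9, 337.7,  60. ])] len 188.9 ang 1.628
75 -45 [304.4 183.8]
75 45 [311.1 314.1]
85 -45 [320.5 183.2]
85 45 [325.5 313.7]
turn [0.0063, 0.0013, -0.0616] shift [-0.0045, -0.0181, 0.0659]
```

The plate's top runs from about (309,178) to (315,308), giving its centre at (458,326) and yaw 0.095. Descending over it.

```bash
python3 plan.py 458.5 326 112 1.666 1
```

```text
turn [0.0063, 0.0013, -0.0578] shift [0.0007, -0.0212, 0.1819]
```

```bash
python3 -m pendant '[[[0,0,-0.058],[0.001,-0.02,0.03],-1],[[0,0,-0.058],[0.001,-0.021,0.1],-1],[[0,0,-0.058],[0.001,-0.021,0.15],-1],[[0,0,-0.058],[0.001,-0.021,0.175],-1],[[0,0,-0.058],[0.001,-0.021,0.18],-1]]' && python3 -m pendant '[[[0,0,0],[0,0,0],-1],[[0,0,0],[0,0,0],-1]]' && python3 plan.py 458.5 326 112 1.666 1
```

```text
clock: 12.68
tool_pos: [454.1, 317.9, 110.4]
tool_rot: [-0.041, 0.999, -0.002, -0.003]
force: [-0.3, -0.8, 0.3]
grip_width: 85.2
grasp_force: 0.0
clock: 12.85
tool_pos: [457.2, 320.1, 114.6]
tool_rot: [-0.042, 0.999, 0.0, 0.0]
force: [-0.6, -0.1, -0.3]
grip_width: 85.4
grasp_force: 0.0
turn [0.0002, 0.0005, -0.023] shift [-0.0036, 0.0115, 0.0053]
```

```bash
python3 -m pendant '[[[0,0,-0.023],[-0.003,0.0115,0.004],-1],[[0,0,-0.023],[-0.003,0.0115,0.004],-1],[[0,0,-0.023],[-0.003,0.0115,0.004],-1],[[0,0,-0.023],[-0.003,0.0115,0.004],-1]]' && python3 plan.py 458.5 326 112 1.666 1
```

```text
clock: 13.18
tool_pos: [458.4, 326.3, 112.8]
tool_rot: [-0.048, 0.999, 0.0, 0.0]
force: [-0.1, -0.5, -0.1]
grip_width: 85.5
grasp_force: 0.0
turn [0.0009, 0.0019, 0.0009] shift [-0.0002, -0.0007, 0.0015]
```

```bash
python3 -m pendant '[[[0,0,0],[0,0,0],0.3],[[0,0,0],[0,0,0],0.5],[[0,0,0],[0,0,0],0.6],[[0,0,0],[0,0,0],0.65],[[0,0,0],[0,0,0],0.7]]' && python3 -m pendant '[[[0,0,0],[0,0,0],0.8],[[0,0,0],[0,0,0],0.9],[[0,0,0],[0,0,0],1],[[0,0,0],[0,0,0],1],[[0,0,0],[0,0,0],1]]'; python3 -m pendant '[[[0,0,0],[0,0,0],1],[[0,0,0],[0,0,0],1]]'
```

```text
clock: 13.6
tool_pos: [457.9, 325.8, 112.1]
tool_rot: [-0.048, 0.999, -0.0, -0.0]
force: [0.1, -0.3, 0.8]
grip_width: 25.9
grasp_force: 0.0
clock: 14.02
tool_pos: [458.0, 325.5, 112.3]
tool_rot: [-0.048, 0.999, -0.0, 0.0]
force: [0.2, -3.1, 3.0]
grip_width: 7.4
grasp_force: 58.8
clock: 14.18
tool_pos: [458.0, 325.6, 112.3]
tool_rot: [-0.048, 0.999, -0.0, 0.0]
force: [0.0, -3.0, 4.1]
grip_width: 7.5
grasp_force: 59.0
```

```bash
python3 -m pendant '[[[0,0,0],[0,-0.006,0.001],1],[[0,0,0],[-0.001,-0.016,0.002],1],[[0,0,0],[-0.0015,-0.028,0.002],1],[[0,0,0],[-0.002,-0.041,0.002],1],[[0,0,0],[-0.0025,-0.055,0.002],1]]'; python3 -m pendant '[[[0,0,0],[-0.0005,-0.013,0],1],[[0,0,0],[-0.001,-0.025,0],1],[[0,0,0],[-0.0015,-0.036,0],1],[[0,0,0],[-0.002,-0.045,0],1],[[0,0,0],[-0.0025,-0.05,0],1]]'
```

```text
clock: 14.6
tool_pos: [462.9, 302.3, 112.3]
tool_rot: [-0.049, 0.999, 0.004, 0.001]
force: [-0.8, 6.0, 4.9]
grip_width: 7.2
grasp_force: 59.0
clock: 15.02
tool_pos: [466.6, 276.9, 112.3]
tool_rot: [-0.048, 0.999, 0.004, 0.001]
force: [-0.9, 5.7, 4.5]
grip_width: 7.8
grasp_force: 59.1
```

```bash
python3 -m pendant '[[[0,0,0],[-0.0002,-0.005,0.002],1],[[0,0,0],[-0.0005,-0.013,0.003],1],[[0,0,0],[-0.001,-0.022,0.003],1],[[0,0,0],[-0.0015,-0.031,0.003],1],[[0,0,0],[-0.002,-0.04,0.003],1]]'; python3 -m pendant '[[[0,0,0],[-0.0005,-0.009,0],1],[[0,0,0],[-0.001,-0.018,0],1],[[0,0,0],[-0.0015,-0.027,0],1],[[0,0,0],[-0.002,-0.036,0],1],[[0,0,0],[-0.002,-0.045,0],1]]'; python3 -m pendant '[[[0,0,0],[-0.0005,-0.009,0],1],[[0,0,0],[-0.001,-0.018,0],1],[[0,0,0],[-0.0015,-0.027,0],1],[[0,0,0],[-0.002,-0.036,0],1],[[0,0,0],[-0.002,-0.042,0],1]]';python3 -c "
from h import *
save('side','side5.png')"
```

```text
clock: 15.43
tool_pos: [470.7, 259.2, 112.2]
tool_rot: [-0.049, 0.999, 0.006, 0.003]
force: [-1.6, 8.4, 9.9]
grip_width: 7.6
grasp_force: 59.7
clock: 15.85
tool_pos: [474.1, 236.8, 112.2]
tool_rot: [-0.049, 0.999, 0.005, 0.003]
force: [-1.4, 8.7, 9.8]
grip_width: 7.4
grasp_force: 59.7
clock: 16.27
tool_pos: [477.4, 216.2, 112.6]
tool_rot: [-0.049, 0.999, 0.006, 0.003]
force: [-1.8, 10.0, 15.0]
grip_width: 7.6
grasp_force: 60.2
```

```bash
python3 -m pendant '[[[0,0,0],[-0.0002,-0.006,-0.001],1],[[0,0,0],[-0.0005,-0.014,-0.001],1],[[0,0,0],[-0.001,-0.023,-0.001],1],[[0,0,0],[-0.0015,-0.032,-0.001],1],[[0,0,0],[-0.002,-0.041,-0.001],1]]'; python3 -m pendant '[[[0,0,0],[-0.0005,-0.009,0],1],[[0,0,0],[-0.001,-0.018,0],1],[[0,0,0],[-0.0015,-0.027,0],1],[[0,0,0],[-0.002,-0.036,0],1],[[0,0,0],[-0.002,-0.045,0],1]]'; python3 -m pendant '[[[0,0,0],[-0.0005,-0.009,0],1],[[0,0,0],[-0.001,-0.018,0],1],[[0,0,0],[-0.0015,-0.027,0],1],[[0,0,0],[-0.002,-0.036,0],1],[[0,0,0],[-0.002,-0.045,0],1]]'
```

```text
clock: 16.73
tool_pos: [480.4, 195.6, 112.9]
tool_rot: [-0.049, 0.999, 0.005, 0.003]
force: [-1.8, 9.7, 11.6]
grip_width: 7.4
grasp_force: 59.9
clock: 17.15
tool_pos: [483.3, 172.6, 112.5]
tool_rot: [-0.049, 0.999, 0.005, 0.003]
force: [-0.6, 7.9, 9.4]
grip_width: 7.3
grasp_force: 59.7
clock: 17.57
tool_pos: [486.3, 149.9, 112.2]
tool_rot: [-0.049, 0.999, 0.004, 0.003]
force: [0.6, 6.4, 9.6]
grip_width: 7.4
grasp_force: 59.6
```

```bash
python3 -m pendant '[[[0,0,0],[-0.0005,-0.006,0],1],[[0,0,0],[-0.001,-0.013,0],1],[[0,0,0],[-0.001,-0.02,0],1],[[0,0,0],[-0.0015,-0.027,0],1],[[0,0,0],[-0.002,-0.034,0],1]]'; python3 -m pendant '[[[0,0,0],[-0.0005,-0.008,0],1],[[0,0,0],[-0.001,-0.016,0],1],[[0,0,0],[-0.001,-0.024,0],1],[[0,0,0],[-0.001,-0.032,0],1],[[0,0,0],[-0.001,-0.04,0],1]]'
```

```text
clock: 17.98
tool_pos: [486.6, 130.3, 110.3]
tool_rot: [-0.048, 0.999, 0.001, 0.0]
force: [-0.9, 5.7, 2.0]
grip_width: 7.2
grasp_force: 59.3
clock: 18.4
tool_pos: [488.9, 110.3, 110.3]
tool_rot: [-0.048, 0.999, 0.001, 0.0]
force: [-1.2, 4.8, 3.3]
grip_width: 7.0
grasp_force: 59.3
```

```bash
python3 plan.py 503 8.2 110.3 1.663 1
```

```text
turn [0.0057, 0.0005, 0.0071] shift [-0.0085, -0.2061, -0.0007]
```

```bash
python3 -m pendant '[[[0,0,0],[-0.0005,-0.009,0],1],[[0,0,0],[-0.001,-0.018,0],1],[[0,0,0],[-0.0015,-0.027,0],1],[[0,0,0],[-0.002,-0.036,0],1],[[0,0,0],[-0.002,-0.045,0],1]]'; python3 -m pendant '[[[0,0,0],[-0.0005,-0.009,0],1],[[0,0,0],[-0.001,-0.018,0],1],[[0,0,0],[-0.0015,-0.027,0],1],[[0,0,0],[-0.002,-0.036,0],1],[[0,0,0],[-0.002,-0.045,0],1]]'; python3 -m pendant '[[[0,0,0],[-0.0005,-0.009,0],1],[[0,0,0],[-0.001,-0.018,0],1],[[0,0,0],[-0.0015,-0.027,0],1],[[0,0,0],[-0.002,-0.036,0],1],[[0,0,0],[-0.002,-0.043,0],1]]'; python3 -m pendant '[[[0,0,0],[-0.0005,-0.006,0],1],[[0,0,0],[-0.0005,-0.012,0],1],[[0,0,0],[-0.001,-0.017,0],1],[[0,0,0],[-0.001,-0.022,0],1],[[0,0,0],[-0.0015,-0.026,0],1]]'
```

```text
clock: 18.82
tool_pos: [492.0, 88.1, 110.3]
tool_rot: [-0.048, 0.999, 0.002, 0.0]
force: [-0.5, 5.4, 4.0]
grip_width: 7.4
grasp_force: 59.3
clock: 19.23
tool_pos: [495.1, 65.8, 110.3]
tool_rot: [-0.048, 0.999, 0.002, 0.0]
force: [0.1, 6.0, 3.1]
grip_width: 7.5
grasp_force: 59.3
clock: 19.65
tool_pos: [498.0, 44.4, 110.3]
tool_rot: [-0.048, 0.999, 0.002, -0.0]
force: [-0.9, 5.1, 3.7]
grip_width: 7.5
grasp_force: 59.4
clock: 20.07
tool_pos: [499.8, 31.7, 110.3]
tool_rot: [-0.048, 0.999, 0.002, -0.0]
force: [-1.2, 5.4, 5.2]
grip_width: 7.2
grasp_force: 59.5
```

```bash
python3 plan.py 503 8.2 110.3 1.663 1
```

```text
turn [0.0065, -0.0004, 0.0069] shift [-0.0019, -0.0474, -0.0003]
```

```bash
python3 -m pendant '[[[0,0,0],[0,-0.008,0],1],[[0,0,0],[-0.0005,-0.016,0],1],[[0,0,0],[-0.001,-0.024,0],1],[[0,0,0],[-0.001,-0.031,0],1],[[0,0,0],[-0.0015,-0.036,0],1]]'; python3 -m pendant '[[[0,0,0],[0,-0.002,0],1],[[0,0,0],[0,-0.004,0],1],[[0,0,0],[0,-0.006,0],1],[[0,0,0],[0,-0.008,0],1],[[0,0,0],[0,-0.01,0],1]]'; python3 -m pendant '[[[0,0,0],[0,-0.001,0],1],[[0,0,0],[0,-0.002,0],1],[[0,0,0],[0,-0.003,0],1],[[0,0,0],[0,-0.004,0],1],[[0,0,0],[0,-0.005,0],1]]'
```

```text
clock: 20.48
tool_pos: [502.2, 13.8, 110.2]
tool_rot: [-0.048, 0.999, 0.002, -0.0]
force: [-1.8, 5.6, 4.3]
grip_width: 7.5
grasp_force: 59.5
clock: 20.9
tool_pos: [502.8, 9.1, 110.3]
tool_rot: [-0.048, 0.999, 0.002, -0.0]
force: [-0.6, 5.8, 4.2]
grip_width: 7.2
grasp_force: 59.4
clock: 21.32
tool_pos: [503.0, 6.6, 110.3]
tool_rot: [-0.048, 0.999, 0.002, -0.0]
force: [-0.5, 5.5, 4.6]
grip_width: 7.2
grasp_force: 59.4
```

Not yet at the stop; creep on 1 mm per row until the force rises.

```bash
python3 -m pendant '[[[0,0,0],[0,-0.002,0],1],[[0,0,0],[0,-0.004,0],1],[[0,0,0],[0,-0.006,0],1]]'; python3 -m pendant '[[[0,0,0],[0,-0.002,0],1],[[0,0,0],[0,-0.004,0],1],[[0,0,0],[0,-0.006,0],1]]'
```

```text
clock: 21.57
tool_pos: [503.9, 6.1, 110.3]
tool_rot: [-0.048, 0.999, 0.005, 0.001]
force: [1.4, 15.0, 2.4]
grip_width: 7.3
grasp_force: 59.2
clock: 21.82
tool_pos: [504.8, 5.8, 110.4]
tool_rot: [-0.049, 0.999, 0.008, 0.001]
force: [0.7, 21.1, 2.1]
grip_width: 7.4
grasp_force: 59.4
```

The stop is reached (push force rose to 21 N with y held at 6). I'll ease the push, open part way so the fingers stay clear of the lip, and rise.

```bash
python3 -m pendant '[[[0,0,0],[0,0.003,0],1],[[0,0,0],[0,0.007,0],1],[[0,0,0],[0,0.007,0],1]]'; python3 -m pendant '[[[0,0,0],[0,0,0],0.6],[[0,0,0],[0,0,0],0.4],[[0,0,0],[0,0,0],0.4],[[0,0,0],[0,0,0],0.4],[[0,0,0],[0,0,0],0.4]]' && python3 plan.py 504 10 200 1.663 1; python3 -c "from h import *; print(st())"
```

```text
clock: 22.07
tool_pos: [504.6, 6.0, 110.3]
tool_rot: [-0.048, 0.999, 0.003, 0.001]
force: [2.2, 10.5, 0.8]
grip_width: 7.5
grasp_force: 59.3
clock: 22.48
tool_pos: [503.0, 2.2, 109.8]
tool_rot: [-0.047, 0.999, -0.0, -0.001]
force: [0.3, -0.7, 0.5]
grip_width: 25.7
grasp_force: 0.0
turn [-0.0012, -0.0022, 0.005] shift [-0.0033, 0.0151, -0.1804]
{'clock': 22.483, 'tool_pos': [502.991, 2.244, 109.815], 'tool_rot': [-0.047, 0.999, -0.0, -0.001], 'force': [0.255, -0.742, 0.532], 'grip_width': 25.653, 'grasp_force': 0.0, 'joints': [0.005, 0.308, -0.405, 0.859, -0.001, -0.09]}
```

```bash
python3 -m pendant '[[[0,0,0],[0,0.008,-0.01],0.4],[[0,0,0],[0,0.008,-0.05],0.4],[[0,0,0],[0,0.008,-0.1],0.4],[[0,0,0],[0,0.008,-0.15],0.4],[[0,0,0],[0,0.008,-0.2],0.4]]'; python3 - <<'E'
from h import *
obs=[('wrist3.png',515,325),('wrist5.png',180+470/1.6,180+208/1.6),('scene1.png',210+137/2.8,200+162/2.8),('side1.png',240+268/2.2,210+48/2.2)]
A=np.zeros((3,3));b=np.zeros(3)
R=[ray(*q) for q in obs]
for o,r in R:
    r=r/np.linalg.norm(r);M=np.eye(3)-np.outer(r,r);A+=M;b+=M@o
X=np.linalg.solve(A,b);print('tri',X.round(1))
for o,r in R: r=r/np.linalg.norm(r);print(np.round((np.eye(3)-np.outer(r,r))@(o-X),1), np.round(o+r*(X[2]-o[2])/r[2],1))
save('wrist','wrist8.png');save('scene','scene8.png');print(st())
# tray grip plate & white button blob in wrist8
E
```

```text
clock: 22.9
tool_pos: [502.7, 6.8, 211.4]
tool_rot: [-0.048, 0.999, -0.0, -0.0]
force: [0.6, -0.1, 0.1]
grip_width: 25.8
grasp_force: 0.0
tri [632.9 -41.6 108.9]
[ 0.9  2.  -0.7] [633.3 -39.2 108.9]
[-0.4  0.2 -0.3] [632.4 -41.3 108.9]
[-1.4 -1.2  1.3] [631.1 -43.6 108.9]
[ 0.9 -1.1 -0.3] [633.6 -42.9 108.9]
{'clock': 23.0, 'tool_pos': [505.969, 6.852, 214.717], 'tool_rot': [-0.048, 0.999, -0.0, 0.004], 'force': [0.247, -0.839, -0.417], 'grip_width': 25.669, 'grasp_force': 0.0, 'joints': [0.014, 0.229, -0.222, 1.111, -0.0, -0.082]}
```

```bash
python3 plan.py 635 -40 180 1.663 1
```

```text
turn [-0.0017, 0.0158, 0.0061] shift [-0.2474, -0.1178, 0.0716]
```

```bash
python3 -m pendant '[[[0,0,0],[-0.06,-0.028,0],1],[[0,0,0],[-0.12,-0.057,0],1],[[0,0,0],[-0.18,-0.086,0],1],[[0,0,0],[-0.23,-0.11,0.02],1],[[0,0,0],[-0.247,-0.118,0.06],1]]'; python3 -m pendant '[[[0,0,0],[0,0,0],1],[[0,0,0],[0,0,0],1],[[0,0,0],[0,0,0],1]]'; python3 plan.py 635 -40 140 1.663 1; python3 - <<'E'
from h import *
save('wrist','wrist9.png')
# button white blob near predicted place
im=cv2.imread('pics/wrist9.png'); u,v=proj('wrist9.png',(633,-42,109)); print(u,v)
# tray check in scene: projections vs earlier not needed
E
```

```text
clock: 23.42
tool_pos: [637.2, -41.7, 181.3]
tool_rot: [-0.047, 0.999, -0.001, 0.004]
force: [1.3, -0.6, 0.6]
grip_width: -0.2
grasp_force: 0.0
clock: 23.67
tool_pos: [630.5, -39.9, 180.0]
tool_rot: [-0.048, 0.999, 0.0, -0.001]
force: [0.4, 0.5, 0.1]
grip_width: 0.1
grasp_force: 0.0
turn [0.0005, -0.0037, 0.0064] shift [-0.009, -0.001, 0.08]
318.4 255.8
```

```bash
python3 -m pendant '[[[0,0,0],[-0.007,0,0.03],1],[[0,0,0],[-0.007,0,0.06],1],[[0,0,0],[-0.007,0,0.072],1],[[0,0,0],[-0.007,0,0.076],1],[[0,0,0],[-0.007,0,0.08],1]]'; python3 -m pendant '[[[0,0,0],[0,0,0.003],1],[[0,0,0],[0,0,0.006],1],[[0,0,0],[0,0,0.009],1],[[0,0,0],[0,0,0.012],1]]';  python3 -m pendant '[[[0,0,0],[0,0,0.002],1],[[0,0,0],[0,0,0.004],1],[[0,0,0],[0,0,0.006],1],[[0,0,0],[0,0,0.008],1]]'
```

```text
clock: 24.13
tool_pos: [634.8, -39.6, 140.9]
tool_rot: [-0.048, 0.999, -0.0, 0.0]
force: [0.4, -0.8, -0.2]
grip_width: 0.2
grasp_force: 0.0
clock: 24.47
tool_pos: [635.4, -39.9, 134.6]
tool_rot: [-0.048, 0.999, -0.0, 0.0]
force: [0.2, -0.1, -0.2]
grip_width: 0.1
grasp_force: 0.0
clock: 24.8
tool_pos: [635.2, -39.9, 130.0]
tool_rot: [-0.048, 0.999, -0.0, -0.0]
force: [-0.3, 0.4, 1.0]
grip_width: 0.0
grasp_force: 0.0
```

```bash
python3 -m pendant '[[[0,0,0],[0,0,0.002],1],[[0,0,0],[0,0,0.004],1],[[0,0,0],[0,0,0.006],1],[[0,0,0],[0,0,0.007],1]]';  python3 -m pendant '[[[0,0,0],[0,0,0.002],1],[[0,0,0],[0,0,0.003],1],[[0,0,0],[0,0,0.004],1]]'
```

```text
clock: 25.13
tool_pos: [635.0, -39.9, 126.4]
tool_rot: [-0.048, 0.999, -0.0, -0.0]
force: [-0.1, -0.1, 0.1]
grip_width: 0.2
grasp_force: 0.0
clock: 25.38
tool_pos: [635.1, -39.9, 124.5]
tool_rot: [-0.048, 0.999, -0.0, -0.0]
force: [0.9, 0.6, 0.1]
grip_width: 0.3
grasp_force: 0.0
```

```bash
for i in 1; do python3 -m pendant '[[[0,0,0],[0,0,0.003],1],[[0,0,0],[0,0,0.006],1],[[0,0,0],[0,0,0.008],1]]' | grep -E 'tool_pos|force:'; done; python3 -m pendant '[[[0,0,0],[0,0,0.003],1],[[0,0,0],[0,0,0.005],1],[[0,0,0],[0,0,0.007],1]]' | grep -E 'tool_pos|force:'; python3 -m pendant '[[[0,0,0],[0,0,0.003],1],[[0,0,0],[0,0,0.005],1],[[0,0,0],[0,0,0.007],1]]' | grep -E 'tool_pos|force:'
```

```text
tool_pos: [635.0, -39.9, 120.4]
force: [0.6, 0.9, -0.6]
grasp_force: 0.0
tool_pos: [635.1, -39.9, 117.0]
force: [0.4, 0.6, -0.7]
grasp_force: 0.0
tool_pos: [635.1, -39.9, 113.5]
force: [-0.4, -0.0, -0.7]
grasp_force: 0.0
```

```bash
python3 - <<'E'
from h import *
print(bot.tips_ahead, st())
save('wrist','wrist10.png');save('scene','scene10.png');save('side','side10.png')
p=np.array(bot.get_obs()['tool_pos'])
print('tip proj now',proj('wrist10.png',p-[0,0,25]),'btn',proj('wrist10.png',(633,-42,109)),proj('wrist10.png',(633,-42,88)))
p5=np.array([517.4,18.1,205.3]);print('w5 tip proj',proj('wrist5.png',p5-[0,0,25]))
for f,(u,v) in {'wrist9.png':(318,256),'wrist10.png':proj('wrist10.png',(633,-42,100)),'scene1.png':(259,258),'scene10.png':(259,258)}.items():
    g=cv2.imread('pics/'+f,0);u,v=int(u),int(v);w=26 if 'sc' in f else 60;s=2 if 'sc' in f else 5
    print(f,u,v);print('\n'.join(''.join(' .:-=+*#%@'[min(9,x//26)] for x in r[::s]) for r in g[v-w:v+w:s,u-w:u+w]))
E
```

```text
25.0 {'clock': 26.133, 'tool_pos': [635.124, -39.879, 113.502], 'tool_rot': [-0.048, 0.999, -0.0, -0.0], 'force': [-0.445, -0.028, -0.709], 'grip_width': 0.013, 'grasp_force': 0.0, 'joints': [-0.063, 0.513, -0.055, 1.003, -0.0, -0.158]}
tip proj now [322.  281.7] btn [317.6 295.3] [318.1 277.1]
w5 tip proj [324.4 281.3]
wrist9.png 318 256
=%%%%%%%%%%%%%-::===++++
===--=++=+++=====+==+++=
**%%#%%%%%%%%%%%%%%%%%%%
%%%%%%%%%%%%%%%%%%%%%%%%
%%%%%%%%%%*-:=*%%%%%%%%%
%%%%%%%%+.:.... *%%%%%%%
#%%%%%%-:........+%%%%%%
=%%%%%*::.:=--....*%%%%%
==%%%%-::=*%%#=...-%%%%%
-=*%%%--=%@@@@@+ ..@@@%%
-==%%#--#@@@@@@@- .#@@==
-==%%*--@@@@@@@@*..%@@++
-*=%%#:-%%%%@@%%#..@%%%@
-+*%%%::%%%%%%%%*.:***+*
=+@@@@#:+%%%%%%@..++*+*+
*@@@@@@-:*%%%@%-.=++*+*+
@@@@@@@@*::++-::+**++*++
@@@@@@@@@*=-:=+******+*+
@@@@@@@@@+-=--===+++++++
=========---::===-------
------=----=:.--=--=---:
-==----  .--:.---:::---:
--=-==.  .--:.---.::-=-=
------.  :--:.---..::---
wrist10.png 317 287
%%%%%%%%%%%%%%%%%%%%%%%@
%%%%%%%%%%%%%%%%%%%%%%%%
%%%%%%%%%%*+-+#%%%%%%%%%
%%%%%#%%-:....  -%%%%%%%
%%%%%%+----::...  *%%%%%
%%%%%=-----:::
[... 1203 characters left out ...]
@@*.         ..:::%@@@@@@
@@@%.         ..::-%@@@@@@
@@%*:          ..:-%@@@@@@
@#++=::         .::*%@@@@%
%+++++=.        .::-=*#%*+
++++++=.        ..::----=+
+++=+==:.      .::.:+-::=+
*++====-::     .:..::::-==
#======--:     . ...::==++
%=-=----=:..      ..-===++
%*======+=::.   .::-=====+
@%**++++#*:-.   -%#=======
@@%%%##%%=:-.  .:+@#======
@@@@@@@@=---. :*+:%@#=====
#@@@@%**.-+=--++-:*@@#====
=#@@#*+- :++++++-:+@@@%+==
:=++**+- .=++++-:.+@@@@@*=
::-=+**=. .:--:...*@@@@@@*
:::-=+*+-        -%@@@@@@@
::::-=+**-.    .-%@@@@@@@@
:::::-=+**+----=*@@@@@@@@@
::::::-=********+**%@@@@@#
:::::::-=********++*@@@%*+
::::::::-=*********+#@#*=-
:::::::::-=*********+++=-:
::::::::::-=*******+=--:::
```

```bash
python3 - <<'E'
from h import *
for z in (88.5,95,101,109): print(z,'tip sc',proj('scene10.png',(635.1,-39.9,z)),'side',proj('side10.png',(635.1,-39.9,z)))
X=(633,-42)
for z in (80,88,94,100,109): print(z,'btn sc',proj('scene10.png',(*X,z)),'side',proj('side10.png',(*X,z)))
for f,(u,v) in {'side1.png':(362,232),'side10.png':(362,232)}.items():
    g=cv2.imread('pics/'+f,0);w=22
    print(f);print('\n'.join(''.join(' .:-=+*#%@'[min(9,x//26)] for x in r) for r in g[v-w:v+w,u-w:u+w]))
g=cv2.imread('pics/scene10.png',0)[236:280,237:281];print('\n'.join(''.join(' .:-=+*#%@'[min(9,x//26)] for x in r) for r in g))
E
```

```text
88.5 tip sc [259.1 266.3] side [361.2 236.6]
95 tip sc [258.8 264.3] side [361.3 234.8]
101 tip sc [258.5 262.5] side [361.5 233. ]
109 tip sc [258.2 260.1] side [361.6 230.7]
80 btn sc [259.8 267.6] side [360.8 240. ]
88 btn sc [259.4 265.2] side [360.9 237.7]
94 btn sc [259.2 263.4] side [361.1 236. ]
100 btn sc [258.9 261.6] side [361.2 234.3]
109 btn sc [258.5 258.8] side [361.4 231.6]
side1.png
-----------------------=+*##################
-----------------------==*##################
------------------------=+*#################
------------------------==+*################
-------------------------==+*###############
--------------------------==+**#############
---------------------------==++**##########*
----------------------------===++**********+
-----------------===----------====+++++++++=
---------------==++==------------===========
-------------==+****+=----------------------
-----------===+*##%#*+=---------------------
----------==+*##%%%%#*+=--------------------
--------==+**#%%%%%%%#*+=-------------------
------==++*#%%%%%%%%%%#*+=------------------
----===+*#%%%%%%%%%%%%
[... 4553 characters left out ...]
++++++=-:::.:+%@@@@@@@@@#
===+****++=:   .:-=======-:....:*%@@@@@@@@@@
--==+****+=:.   .::-----:......-*@@@@@@@@@@@
---=++***+=-:.   ........   ...=#@@@@@@@@@@@
:---=++***+=-.               .-*%@@@@@@@@@@@
::---=++***+=-.             .-*%@@@@@@@@@@@@
:::---=++****=-:.         ..-*%@@@@@@@@@@@@@
::::---=++****+=-:.......::-+#@@@@@@@@@@@@@@
:::::---=++****++=-------===*%@@@@@@@@@@@@@@
::::::---=+*******++++++++++*#%%%%%@@@@@@@@@
:::::::---=+****************+**#*#%@@@@@@@@@
::::::::--==+****************++++*#%@@@@@@@%
:::::::::--==+****************++++*#@@@@@@%#
::::::::::--==+****************++++*%@@@@%#*
:::::::::::--==+*****************+++#%@%#**+
::::::::::::---=+******************+*###*++=
```

No contact yet, and the tips (z 88.5) are centred over the button, so its top is most likely at 88. Continue creeping down with the force watched.

```bash
python3 -m pendant '[[[0,0,0],[0,0,0.002],1],[[0,0,0],[0,0,0.004],1],[[0,0,0],[0,0,0.006],1],[[0,0,0],[0,0,0.006],1]]' | grep -E 'tool_pos|force:'
```

```text
tool_pos: [635.0, -39.9, 110.4]
force: [-0.4, 0.3, 0.0]
grasp_force: 0.0
```

```bash
python3 -m pendant '[[[0,0,0],[0,0,0.002],1],[[0,0,0],[0,0,0.004],1],[[0,0,0],[0,0,0.005],1],[[0,0,0],[0,0,0.005],1]]' | grep -E 'tool_pos|force:'
```

```text
tool_pos: [635.2, -39.9, 108.3]
force: [0.6, 0.4, 1.4]
grasp_force: 0.9
```

```bash
python3 -m pendant '[[[0,0,0],[0,0,0.002],1],[[0,0,0],[0,0,0.004],1],[[0,0,0],[0,0,0.006],1],[[0,0,0],[0,0,0.006],1]]' | grep -E 'tool_pos|force:'; python3 -m pendant '[[[0,0,0],[0,0,0.002],1],[[0,0,0],[0,0,0.003],1],[[0,0,0],[0,0,0.003],1]]' | grep -E 'tool_pos|force:'
```

```text
tool_pos: [635.2, -39.9, 105.2]
force: [0.5, -0.1, 3.4]
grasp_force: 1.8
tool_pos: [635.2, -39.9, 103.8]
force: [-1.4, 0.2, 4.8]
grasp_force: 2.2
```

The button is going down on its spring (4.8 N). One more millimetre or two, then up and clear.

```bash
python3 -m pendant '[[[0,0,0],[0,0,0.002],1],[[0,0,0],[0,0,0.004],1],[[0,0,0],[0,0,0.005],1],[[0,0,0],[0,0,0.005],1]]' | grep -E 'tool_pos|force:'; python3 -m pendant '[[[0,0,0],[0,0,-0.02],1],[[0,0,0],[0,0,-0.08],1],[[0,0,0],[0,0,-0.16],1],[[0,0,0],[0,0,-0.22],1],[[0,0,0],[0,0,-0.24],1]]' | grep -E 'clock|tool_pos|force:'
python3 -m pendant '[[[0,0,0],[0,0,0],1],[[0,0,0],[0,0,0],1],[[0,0,0],[0,0,0],1]]' | grep -E 'clock|tool_pos|force:'
python3 - <<'E'
from h import *
save('scene','scene11.png')
# tray check: compare expected grip-plate top ends with image edges
O=np.array([508.3,-49.5]);a=.094
for x,y,z in [(-45,60,116),(45,60,116),(-65,60,76),(65,60,76)]:
    p=O+[x*np.cos(a)-y*np.sin(a),x*np.sin(a)+y*np.cos(a)];print((x,y,z),proj('scene11.png',(*p,z)))
g=cv2.imread('pics/scene11.png',0)[210:320:2,265:390:2];print('\n'.join(''.join(' .:-=+*#%@'[min(9,x//26)] for x in r) for r in g))
E
```

```text
tool_pos: [635.3, -39.8, 103.0]
force: [-4.1, 0.3, 12.7]
grasp_force: 6.6
clock: 28.28
tool_pos: [637.5, -40.0, 226.2]
force: [0.6, -0.5, 1.8]
grasp_force: 0.0
clock: 28.53
tool_pos: [633.9, -39.8, 218.7]
force: [-0.0, 0.2, -1.0]
grasp_force: 0.0
(-45, 60, 116) [345.1 231.1]
(45, 60, 116) [311.2 254.7]
(-65, 60, 76) [351.4 238.5]
(65, 60, 76) [303.8 272.3]
..::::::::::--==+#%@@@@@@@@@@@%*=====--------------------------
.::::::::::-==++#@@@@@@@@@@@@#+======--------------------------
:::::::::-===+*%@@@@@@@@@@@%*========--------------------------
::::::::-==+*%@@@@@@@@@@@@#+=========--------------------------
::::::-==++*%@@@@@@@@@@@%*============-------------------------
:::::-==+*%@@@@@@@@@@@%#+============+=-----------------------=
:::-===+%@@@@@@@@@@@@%*=============+#*=---------------------==
::-==+*%@@@@@@@@@@@%*+===============#%*=------------------====
-===+#@@@@@@@@@@@@%+===============*+#%%#=---------------======
==+#%@@@@@@@@@@@%*+==+====+========%%*%%@%+------------========
=+#@@@@@@@@@@@@%+==========+=======+%@%@@@%*=--------==========
#%@@@@@@@@@@@%*+===+===+=========++*%
[... 2078 characters left out ...]
:::::::::::::::::::+%@@%%%%%*-......::::::--===========-:=++
:::::::::::::::::::::::=#%%%%#+:......::::::-===========-:-=+++
::::::::::::::::::::::::=#%%#=:.....:::::::-==========-::-=++++
:::::::::::::--::::::::::+%*-.....:::::::-==========--::=++++++
:::::::::::::-=-:::::..::-=:......::::::-=========-:::-=+++++++
:::::::::::::-==-:::::.:::......:::::::-=======--::::=+++++++++
::::::::::::-====-::::::.......::::::-========-::::-=++++++++++
:::::::::::-======-::::::.....::::::-=======-:::::-=+++++++++++
::::::::::-========-:::::...:::::::-======-::::::=+++++++++++++
::::::::-===========-:::::::::::::-=====-::::::-=++++++++++++++
:::::::-=============-::::::::::-=====-:::::::-=+++++++++++++++
```

The button bottomed out at 12.7 N and was let up, the tray sits where expected (its front works out at drier y ≈ -109), and the arm is clear. Handing in.

```bash
python3 -c "
from cell import bot
print(bot.close_job())"
```

```text
the job is handed in; nothing more can be done
None
```

I handed the job in at about 28.6 s on the robot's clock; it printed no verdict. By force and pose readings, the dried bracket is flat on the rack, the tray is against the back stop, the start button was pressed fully and released, and the arm is clear. I did not look at a picture of the bracket after I let it go.

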